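# Reload the twine box and press its lid home

### The job

Reload the twine box: stand the spool of twine fully down on the upright spindle inside the steel box in the red crate, then set the steel lid on the box and press it down, steadily and without slamming, until both ends are fully home and the lid sits flush on the rim all round. Let go of everything, and do not disturb the measuring cup, ramekin, jar and tongs.

Things in the scene. Friction and masses are not known exactly. Their poses are not given: they have to be found in the camera images.
- crate: Shallow open crate of red plastic with slatted walls, 330 (x) x 260 (y) x 105 mm high, walls and floor 6 mm, standing fixed on the table. Origin: centre of its underside; z up. It holds the steel box and the measuring cup, and the tongs lie across its rim.
- box: Open stainless box fixed on the crate's floor: outside 188 (its x) x 112 (its y) x 115 mm high, walls and floor 4 mm, rim 121 mm above the table. Origin: centre of its underside, z up. Inside: a fixed upright spindle and, along each short end, a black rubber seal bar (10 x 92 mm in plan, 83 mm from the box's centre along its x).
- box_mouth (a point): Centre of the box's mouth, at rim height (115 mm above the box's origin); axes as the box's. The opening is 180 x 104 mm. With the lid home, the lid's plate rests on the rim and the lid's origin is 20 mm below this point.
- spindle_foot (a point): Where the spool's underside centre rests when mounted: on the spindle's axis, on its 28 mm collar, 10 mm above the box's underside and 20 mm to the box's -x of its centre. The upright steel spindle is 14 mm in diameter and rises 58 mm above this point, the last 8 mm tapered.
- seal_near (a joint): How far the seal bar at the box's -x end is pushed down (m): 0 when up (its top is then 12 mm below the rim), 0.008 when the lid is fully home at this end; stop at 0.0095. It moves straight down against a steady friction of about 6 N (no spring) and stays where it is left.
- seal_far (a joint): The same for the seal bar at the box's +x end.
- lid: Stainless lid, about 0.3 kg, loose on the table, skirt down. Plate 198 (its x) x 118 (its y) x 4 mm; below it a hollow skirt 20 mm deep, 175 x 99 mm outside (lowest 6 mm: 171 x 95). Origin: centre of the skirt's lower edge; z up; plate top at z = 24 mm. Either way round fits the box. Set in, it stops on the seal bars 8 mm above home; about 6 N over each end (12 N in the middle) drives it home.
- spool: Wooden spool wound with twine, about 0.15 kg, standing loose on the table. Flanges 62 mm in diameter, body 54 mm, height to the top of the upper flange 62 mm, above which a plain round neck 32 mm in diameter rises to 95 mm. A 22 mm bore runs right through. Origin: centre of the underside, z up. The spool may be held by its neck.
- cup: Glass measuring cup, 76 mm in diameter, 90 mm high, with a handle, standing in the crate beside the box. Origin: centre of its underside. Leave it alone.
- ramekin: White ceramic ramekin, 80 mm in diameter, 45 mm high, standing by the spool. Origin: centre of its underside. Leave it alone.
- jar: Amber glass jar with steel cap, 72 mm in diameter, 130 mm high, standing by the spool, its axis about 100 mm from the spool's. Origin: centre of its underside. Leave it alone.
- tongs: Steel tongs, about 305 mm long along their y and 70 mm wide, 8 mm thick, lying across the crate's rim (105 mm above the table) beyond the box's +x end. Origin: centre of the underside. Leave them alone.
- lid_handle (a point): Centre of the lid's wooden bar handle, 52 mm above the lid's origin. The bar is 76 mm long along the lid's x, 14 mm wide, 12 mm thick, on two posts, with 22 mm of air between plate and bar.
Not all that is in view belongs to the job. What is shaped like the spool but purple is not meant.

How it is judged:
By the outcome, as a careful person would: the job done as asked, in the order asked, and still so for the second after the job is handed in, with the robot touching nothing.
It also fails if it takes over 72 s, if anything falls off the work surface, if the arm or the gripper's body presses on something with over 40 N, if the wrist force passes 120 N, or if a joint passes its speed limit or range.

### The arm

A 6-joint arm with a two-finger parallel gripper is mounted at the origin on the work surface. World frame = base frame: x ahead of the robot, y to its left, z up, the work surface at z = 0. Lengths are in m, angles in degrees, forces in N, time in s.
With the tool pointing down it reaches from about 0.35 to 0.775 m from the base axis. Payload 7.3 kg.
Tool frame: the origin (TCP) lies at the centre of the arm's flange, where the gripper is bolted on; the fingertips stand 178 mm ahead of it and the grasp point (between the pads) lies arm.grasp_offset ahead of it (arm.grasp_offset is the distance from the TCP to the grasp point, in m); z points along the fingers, x is the direction in which the jaws open and shut, and the axes are right-handed (so a half turn about z gives the same grasp; the last joint's range is limited). The gripper opens to 92 mm and grips with 3 to 60 N. Pads are 19 mm wide; open, the fingers measure 130 mm over their backs; the gripper's body (75 mm by 190 mm) begins 47 mm behind the grasp point.
Start: joints at [-83.251, 19.595, 87.324, -0, 73.075, -8.365], TCP at [0.137, -0.507, 0.405] pointing down, gripper open.
Joint ranges: [-145.02, 145.02], [-44.19, 115.74], [2.07, 154.8], [-57.11, 237.11], [16.16, 152.29], [-177.93, 177.93]. Speed limits (degrees/s): [147.25, 147.25, 180, 180, 180, 180].

### API

Orientations are given as [roll, pitch, yaw] about the fixed x, y, z axes, in that order (R = Rz(yaw) Ry(pitch) Rx(roll)).
In Python, from cell import sensors, viewer, ticket, arm gives the robot as it stands.
- The arm moves only by the tool arm_command, never from a script. Its argument "commands" is a list of rows, each an object with "translation": the shift along the tool's x, y, z in m, a list of three; "dr": the turn, a rotation vector about the tool's x, y, z in rad, a list of three. A call has 1 to 20 rows; each row is the pose to reach, as a shift and turn from the pose measured when the call began, along the tool's axes at that moment; what a row does not reach only later rows make up. A row lasts 1/12 s, in which the tool goes at most 41.7 mm and 7.16 degrees, less where a joint would pass 70% of its speed; a pose out of reach is approached as far as the arm can. A call with a gripper value outside its range is refused whole. "fingers" is the opening, from 0 (shut) to 1 (fully open), set as the call begins (left out, the last holds). The fingers move at their own pace and stop on an object; the grip force is fixed at half the most. Time passes only in rows, so rows that repeat a pose let the fingers close. It gives the time, the measured TCP pose, the force and the opening at its end, in the units of the state.
- sensors.get_obs(): the state, without advancing time (a new reading comes with each control period).
- viewer.grab_frame(name): name is "scene" or "top" or "wrist"; returns the picture (420x560x3 uint8, red, green, blue); there is no depth.
- viewer.camera_info(name): a dict with "fx", "fy", "cx", "cy" (pixels), "R" (3x3) and "t" (3): a world point X has camera coordinates R X + t. Camera axes: x right, y down, z forward; pixel columns grow to the right and rows downward; lengths in m; the calibration is good to about 2 mm. A picture is of the moment at which its call begins: read the wrist's pose just before it. camera_info takes no time and is no camera call; for the wrist camera it gives the pose at the moment of the call.
- ticket.sign_off(): hands the job in, once; it reports no verdict.
The state is a dict: "time": time; "q": joint angles; "qvel": joint speeds; "tau": joint torques, N m; "ee_pos": TCP position; "eef_rot": TCP orientation; "contact_force": force on the tool from outside, world axes, zero at the start; "moment": the same for the moment, N m; "gripper_width": finger opening in m.
Only numpy, scipy, OpenCV 4.12 (cv2) and the standard library are available. Lean on these libraries where they do the work, as an engineer would, in place of code of your own. Each camera call takes 0.05 s, during which the arm holds its last target. There are 200 camera calls.

## Working session

There is one attempt and no reset: what is moved stays moved. The work goes in short steps, Python scripts to look and compute and a tool call to move; the robot and the scene stay as the last step left them, time stands still between calls to the robot, and variables do not carry over. Pictures are saved under pics/ and viewed, about 8 in all and at most 12, crops included, and the job is handed in when it is done.

Besides the shell and the picture viewer there is one more tool, called as a command line: name --argument value ..., lists and objects as JSON in quotes. arm_command: Moves the arm, as the interface text tells. Its arguments: {"type":"object","properties":{"commands":{"type":"array"},"fingers":{"type":"number"}},"required":["commands"]}

```bash
mkdir -p pics; ls
python3 - <<'E'
from cell import sensors, viewer, ticket, arm
import cv2
print(sensors.get_obs(), arm.grasp_offset)
for n in ("scene","top"):
    c=viewer.camera_info(n); print(n,c)
    cv2.imwrite(f"pics/{n}0.png",viewer.grab_frame(n)[:,:,::-1])
E
```

```text
pics
{'time': 0.0, 'q': array([-8.32511892e+01,  1.96372175e+01,  8.73783798e+01, -1.12214969e-03,
        7.30732739e+01, -8.36490694e+00]), 'qvel': array([-0.02825151,  0.04461581,  0.0750624 ,  0.0425044 ,  0.09070771,
        0.04741814]), 'tau': array([-4.38348679e-04, -4.31243920e+01, -2.44222856e+01,  7.18801282e-02,
        5.60044439e-02, -1.52467323e-04]), 'ee_pos': array([ 0.13689139, -0.50669762,  0.40403067]), 'eef_rot': array([-1.79988133e+02,  8.80819486e-02, -7.48859456e+01]), 'contact_force': array([-0.37143379,  0.10536637,  0.21854933]), 'moment': array([-0.02080655,  0.00817409, -0.01195512]), 'gripper_width': 0.0918151295645339} 0.1592
scene {'fx': 510.24496614916, 'fy': 510.24496614916, 'cx': 273.84882796847523, 'cy': 200.05080918411466, 'R': array([[ 2.95830441e-03,  9.99983224e-01,  4.97994681e-03],
       [ 7.85301116e-01,  7.60005509e-04, -6.19113543e-01],
       [-6.19106942e-01,  5.74228412e-03, -7.85285694e-01]]), 't': array([-0.05224044, -0.37011742,  1.69791819])}
top {'fx': 545.5910370133641, 'fy': 545.5910370133641, 'cx': 274.7885222484699, 'cy': 207.11181713641884, 'R': array([[ 0.01176796, -0.99992312, -0.00390804],
       [-0.97884175, -0.01072124, -0.20433766],
       [ 0.20428005,  0.00622999, -0.97889266]]), 't': array([0.05009936, 0.55373707, 1.49035564])}
```

View pics/top0.png

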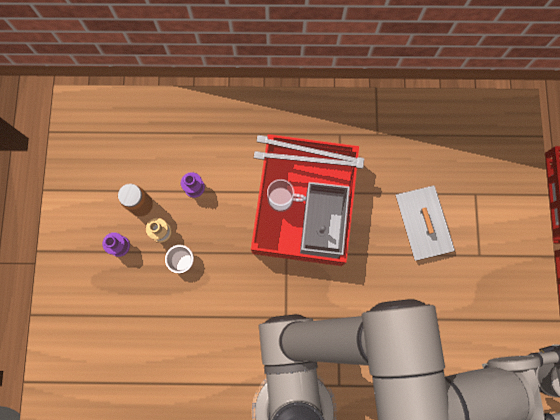

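View pics/scene0.png

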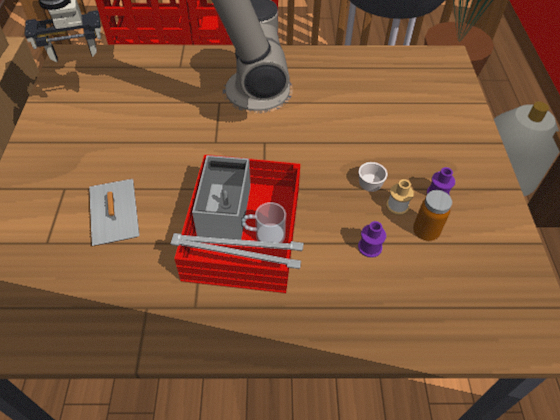

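The top view shows the spool (tan) at about (157,230), jar (130,195), ramekin (179,259), the box at (326,220) with the spindle at (322,230), and the lid at (425,222). The scene view agrees: spool (400,197), box (222,198), lid (113,212). Next I'll measure them by colour masks.

```bash
cat > h.py <<'E'
import numpy as np, cv2
from cell import sensors, viewer, arm
def ray(c,uv):
    d=c["R"].T@np.array([(uv[0]-c["cx"])/c["fx"],(uv[1]-c["cy"])/c["fy"],1.]); return -c["R"].T@c["t"],d
def onz(c,uv,z):
    o,d=ray(c,uv); return o+d*(z-o[2])/d[2]
def proj(c,X):
    p=c["R"]@np.array(X)+c["t"]; return np.array([p[0]/p[2]*c["fx"]+c["cx"],p[1]/p[2]*c["fy"]+c["cy"]])
def comps(mask,amin=20):
    n,l,s,ce=cv2.connectedComponentsWithStats(mask.astype(np.uint8)); return [(s[i].tolist(),ce[i].round(1).tolist()) for i in range(1,n) if s[i][4]>=amin],l
E
python3 - <<'E'
from h import *
T=cv2.imread("pics/top0.png"); S=cv2.imread("pics/scene0.png")
ct=viewer.camera_info("top"); cs=viewer.camera_info("scene")
hsv=cv2.cvtColor(T,cv2.COLOR_BGR2HSV)
def rect(roi,cond,z,name):
    x0,y0,x1,y1=roi; m=np.zeros(T.shape[:2],np.uint8); m[y0:y1,x0:x1]=cond[y0:y1,x0:x1]
    m=cv2.morphologyEx(m,cv2.MORPH_CLOSE,np.ones((3,3)))
    cn=max(cv2.findContours(m,0,1)[0],key=cv2.contourArea)
    P=np.array([onz(ct,p[0],z)[:2] for p in cn],np.float32)
    print(name,cv2.minAreaRect(P),"px",cv2.boundingRect(cn))
g=(hsv[...,1]<50)
rect((385,175,470,270),g&(hsv[...,2]>120),.024,"lid plate")
rect((300,178,358,260),g,.121,"box rim(gray)")
rect((410,195,445,250),(hsv[...,1]>120)&(hsv[...,2]>120)&(hsv[...,0]<14),.058,"lid handle")
a=cv2.resize(T[165:285,90:220],None,fx=3,fy=3,interpolation=2)
b=cv2.resize(T[170:270,290:370],None,fx=4,fy=4,interpolation=2)
c=cv2.resize(S[150:260,340:470],None,fx=3,fy=3,interpolation=2)
d=cv2.resize(S[145:250,180:260],None,fx=3,fy=3,interpolation=2)
o=np.zeros((740,800,3),np.uint8)
o[:360,:390]=a;o[:400,400:720]=b;o[400:730,:390]=c;o[405:720,400:640]=d
cv2.imwrite("pics/c1.png",o[:600] if 0 else cv2.resize(o,(648,600),interpolation=cv2.INTER_AREA))
E
```

```text
lid plate ((0.521291971206665, -0.3747391104698181), (0.1989257037639618, 0.11903807520866394), 14.34737777709961) px (396, 186, 59, 75)
box rim(gray) ((0.5079636573791504, -0.07224103808403015), (0.1303749978542328, 0.1974920928478241), 84.04889678955078) px (300, 183, 49, 75)
lid handle ((0.5205686688423157, -0.37367233633995056), (0.07192717492580414, 0.013075186870992184), 14.932942390441895) px (422, 208, 12, 25)
```

View pics/c1.png

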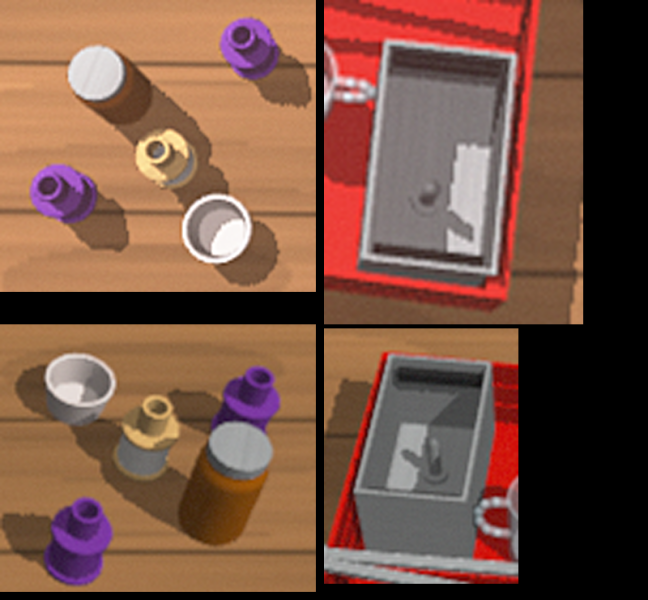

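Composite: spool neck top at full-image (155.4,227.1) in top and (404.2,182.7) in scene; jar cap at (130,195); ramekin just opposite the jar. The box rim and spindle are clearly visible.

Run:
```python
from h import *
T=cv2.imread("pics/top0.png")
ct=viewer.camera_info("top"); cs=viewer.camera_info("scene")
print("spool top",onz(ct,(155.4,227.1),.095),"scene",onz(cs,(404.2,182.7),.095))
print("jar",onz(ct,(129.9,195),.13),"ram",onz(ct,(178.5,258.5),.045))
f=lambda x,y:((x-324)/.81/4+290,y/.811/4+170)
C=[onz(ct,f(*p),.121)[:2] for p in ((385,41),(517,53),(497,274),(361,262))]
print("box corners",np.round(C,4),"c",np.mean(C,0), "yaw",np.degrees(np.arctan2(*( (C[0]+C[1]-C[2]-C[3])[::-1]))))
print("spindle tip",onz(ct,f(429,186),.074))
hsv=cv2.cvtColor(T,cv2.COLOR_BGR2HSV)
ring=(hsv[...,1]<60)&(hsv[...,2]>150)
m=np.zeros_like(ring);m[175:262,300:358]=ring[175:262,300:358]
for s,c in comps(m,30)[0]: print(s,c)
o=sensors.get_obs(); print(o["ee_pos"],o["eef_rot"]); cw=viewer.camera_info("wrist"); 
from scipy.spatial.transform import Rotation as R
Rt=R.from_euler("xyz",o["eef_rot"],degrees=True).as_matrix()
print("cam in tool",Rt.T@(-cw["R"].T@cw["t"]-o["ee_pos"]),"axes",np.round(Rt.T@cw["R"].T,2), cw["fx"])
```

```text
spool top [0.48557249 0.38347671 0.095     ] scene [0.48853432 0.38833581 0.095     ]
jar [0.56724732 0.44980624 0.13      ] ram [0.40542002 0.32494398 0.045     ]
box corners [[ 0.6094 -0.0365]
 [ 0.6002 -0.148 ]
 [ 0.4128 -0.1285]
 [ 0.4215 -0.0166]] c [ 0.51096164 -0.08242615] yaw -6.002586031950665
spindle tip [ 0.4936027  -0.07690097  0.074     ]
[301, 183, 48, 72, 367] [323.7, 220.9]
[328, 214, 14, 35, 333] [334.4, 230.0]
[ 0.13689133 -0.50671879  0.40412036] [-1.79990380e+02  7.74173422e-02 -7.48861795e+01]
cam in tool [ 0.00020652 -0.07522342  0.02093963] axes [[ 1.    0.   -0.  ]
 [-0.    0.96  0.28]
 [ 0.   -0.28  0.96]] 337.02753640379706
```

```bash
cat >> h.py <<'E'
from scipy.spatial.transform import Rotation as Ro
def plan(pos,yaw,tilt=0):
    o=sensors.get_obs(); R0=Ro.from_euler("xyz",o["eef_rot"],degrees=True); R1=Ro.from_euler("xyz",[180,0,yaw],degrees=True)
    d=R0.inv().apply(np.array(pos)-o["ee_pos"]); w=(R0.inv()*R1).as_rotvec()
    print("t",np.round(d,4).tolist(),"dr",np.round(w,3).tolist(),"rows",max(np.linalg.norm(d)/.0417,np.degrees(np.linalg.norm(w))/7.16).round(1))
E
python3 -c "
from h import *
plan((.50,-.085,.45),-96)"
```

```text
t [-0.3125, -0.4605, -0.0454] dr [0.0, 0.001, 0.369] rows 13.4
```

arm_command --commands '[{"translation":[-0.3125,-0.4605,-0.0454],"dr":[0,0.001,0.369]},{"translation":[-0.3125,-0.4605,-0.0454],"dr":[0,0.001,0.369]},{"translation":[-0.3125,-0.4605,-0.0454],"dr":[0,0.001,0.369]},{"translation":[-0.3125,-0.4605,-0.0454],"dr":[0,0.001,0.369]},{"translation":[-0.3125,-0.4605,-0.0454],"dr":[0,0.001,0.369]},{"translation":[-0.3125,-0.4605,-0.0454],"dr":[0,0.001,0.369]},{"translation":[-0.3125,-0.4605,-0.0454],"dr":[0,0.001,0.369]},{"translation":[-0.3125,-0.4605,-0.0454],"dr":[0,0.001,0.369]},{"translation":[-0.3125,-0.4605,-0.0454],"dr":[0,0.001,0.369]},{"translation":[-0.3125,-0.4605,-0.0454],"dr":[0,0.001,0.369]},{"translation":[-0.3125,-0.4605,-0.0454],"dr":[0,0.001,0.369]},{"translation":[-0.3125,-0.4605,-0.0454],"dr":[0,0.001,0.369]},{"translation":[-0.3125,-0.4605,-0.0454],"dr":[0,0.001,0.369]},{"translation":[-0.3125,-0.4605,-0.0454],"dr":[0,0.001,0.369]},{"translation":[-0.3125,-0.4605,-0.0454],"dr":[0,0.001,0.369]},{"translation":[-0.3125,-0.4605,-0.0454],"dr":[0,0.001,0.369]},{"translation":[-0.3125,-0.4605,-0.0454],"dr":[0,0.001,0.369]},{"translation":[-0.3125,-0.4605,-0.0454],"dr":[0,0.001,0.369]}]' --fingers 1

```text
time: 1.6
ee_pos: [0.4994, -0.0859, 0.4498]
eef_rot: [179.9, 0.0, -96.1]
contact_force: [-0.7, -0.2, 0.8]
gripper_width: 0.0917
```

Run:
```python
from h import *
import pickle
o=sensors.get_obs(); c=viewer.camera_info("wrist"); im=viewer.grab_frame("wrist")[:,:,::-1]
cv2.imwrite("pics/w1.png",im); pickle.dump(c,open("w1.pkl","wb"))
print(o["time"],o["ee_pos"],o["eef_rot"],np.abs(o["qvel"]).max())
plan((.487,.386,.42),-51)
```

```text
1.6 [ 0.49937888 -0.08588508  0.4497835 ] [ 1.79941627e+02  1.03661358e-02 -9.61039131e+01] 0.4205643152490497
t [-0.468, 0.0627, 0.0301] dr [0.001, 0.0, -0.788] rows 11.3
```

View pics/w1.png

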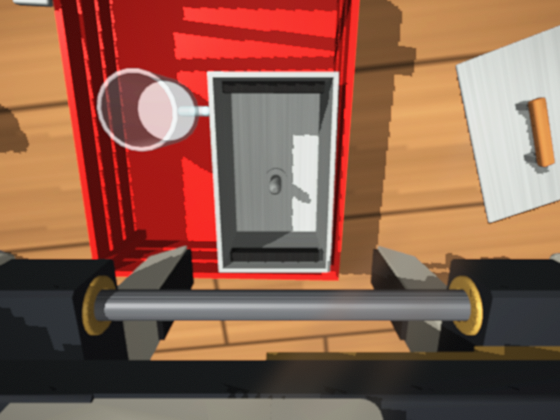

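Wrist view: rim corners near (208,73), (338,72), (330,272), (219,272); spindle tip near (275,186) inside.

Run:
```python
from h import *
import pickle
c=pickle.load(open("w1.pkl","rb")); im=cv2.imread("pics/w1.png"); h=cv2.cvtColor(im,cv2.COLOR_BGR2HSV)
red=((h[...,1]>130)).astype(np.uint8)
def fit(pts):
    l=cv2.fitLine(np.array(pts,np.float32),cv2.DIST_HUBER,0,.01,.01).ravel(); return l
L=fit([(max(x for x in range(195,235) if red[y,x])+.5,y) for y in list(range(85,98))+list(range(125,260))])
Rr=fit([(min(x for x in range(310,350) if red[y,x])-.5,y) for y in range(85,260)])
Tp=fit([(x,max(y for y in range(55,90) if red[y,x])+.5) for x in range(220,330)])
B=fit([(x,min(y for y in range(255,285) if red[y,x])-.5) for x in range(230,322)])
def X(a,b):
    s=np.linalg.solve(np.array([[a[0],-b[0]],[a[1],-b[1]]]),[b[2]-a[2],b[3]-a[3]]); return a[2:]+s[0]*a[:2]
P=[X(Tp,L),X(Tp,Rr),X(B,Rr),X(B,L)]; print(np.round(P,1))
C=np.array([onz(c,p,.121)[:2] for p in P]); ctr=C.mean(0); ax=C[0]+C[1]-C[2]-C[3]
print(np.round(C,4),"c",ctr,"yaw",np.degrees(np.arctan2(ax[1],ax[0])),"sides",[np.linalg.norm(C[i]-C[i-1]).round(4) for i in range(4)])
y=np.arctan2(ax[1],ax[0]); sp=ctr-.02*np.array([np.cos(y),np.sin(y)]); print("spindle",sp,"px tip",proj(c,[*sp,.074]),"collar",proj(c,[*sp,.016]))
z=cv2.resize(im[150:215,240:330],None,fx=7,fy=7,interpolation=cv2.INTER_CUBIC); cv2.imwrite("pics/z1.png",z)
ct=viewer.camera_info("top"); print("tip in top pred",proj(ct,[*sp,.074]))
```

```text
[[205.9  70.5]
 [339.6  70.5]
 [330.9 272.5]
 [217.8 272.5]]
[[ 0.6137 -0.0335]
 [ 0.6016 -0.1462]
 [ 0.4137 -0.1266]
 [ 0.4258 -0.0133]] c [ 0.5137008  -0.07990626] yaw -6.05076049246329 sides [np.float64(0.189), np.float64(0.1134), np.float64(0.1889), np.float64(0.1139)]
spindle [ 0.49381222 -0.07779807] px tip [274.79068643 189.79835215] collar [275.76364173 179.30864289]
tip in top pred [322.72946911 227.26588546]
```

View pics/z1.png

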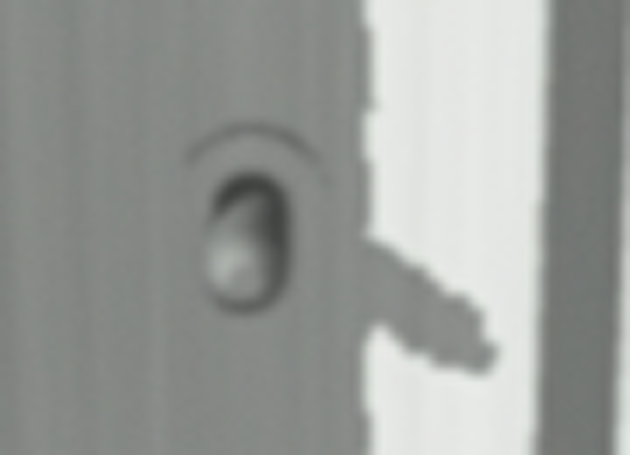

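arm_command --commands '[{"translation":[-0.468,0.0627,0.0301],"dr":[0.001,0,-0.788]},{"translation":[-0.468,0.0627,0.0301],"dr":[0.001,0,-0.788]},{"translation":[-0.468,0.0627,0.0301],"dr":[0.001,0,-0.788]},{"translation":[-0.468,0.0627,0.0301],"dr":[0.001,0,-0.788]},{"translation":[-0.468,0.0627,0.0301],"dr":[0.001,0,-0.788]},{"translation":[-0.468,0.0627,0.0301],"dr":[0.001,0,-0.788]},{"translation":[-0.468,0.0627,0.0301],"dr":[0.001,0,-0.788]},{"translation":[-0.468,0.0627,0.0301],"dr":[0.001,0,-0.788]},{"translation":[-0.468,0.0627,0.0301],"dr":[0.001,0,-0.788]},{"translation":[-0.468,0.0627,0.0301],"dr":[0.001,0,-0.788]},{"translation":[-0.468,0.0627,0.0301],"dr":[0.001,0,-0.788]},{"translation":[-0.468,0.0627,0.0301],"dr":[0.001,0,-0.788]},{"translation":[-0.468,0.0627,0.0301],"dr":[0.001,0,-0.788]},{"translation":[-0.468,0.0627,0.0301],"dr":[0.001,0,-0.788]},{"translation":[-0.468,0.0627,0.0301],"dr":[0.001,0,-0.788]},{"translation":[-0.468,0.0627,0.0301],"dr":[0.001,0,-0.788]},{"translation":[-0.468,0.0627,0.0301],"dr":[0.001,0,-0.788]}]'

```text
time: 3.07
ee_pos: [0.4875, 0.3844, 0.4205]
eef_rot: [-179.9, -0.0, -51.1]
contact_force: [-0.9, 0.3, 0.2]
gripper_width: 0.0918
```

Run:
```python
from h import *
import pickle
o=sensors.get_obs(); c=viewer.camera_info("wrist"); im=viewer.grab_frame("wrist")[:,:,::-1]
cv2.imwrite("pics/w2.png",im); pickle.dump(c,open("w2.pkl","wb"))
print(o["time"],o["ee_pos"],o["eef_rot"],proj(c,[.487,.386,.095]))
```

```text
3.0667 [0.4875065  0.38444271 0.42050502] [-1.79941160e+02 -1.49984353e-03 -5.11055900e+01] [280.73188839 195.43911023]
```

View pics/w2.png

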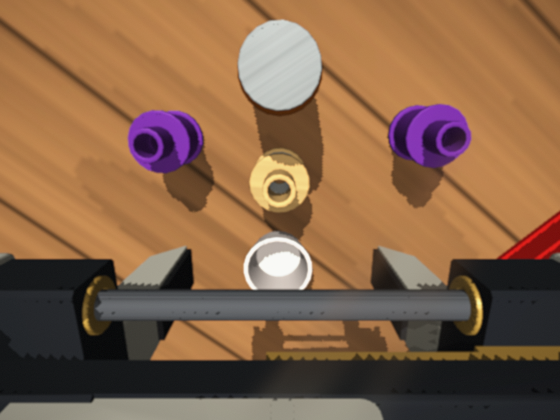

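Wrist view over the spool: flange centre ≈(280,181), neck bore ≈(279,187); jar cap above (280,65), ramekin below (278,267), purple decoys left and right.

Run:
```python
from h import *
import pickle
c=pickle.load(open("w2.pkl","rb")); im=cv2.imread("pics/w2.png"); h=cv2.cvtColor(im,cv2.COLOR_BGR2HSV)
r=np.zeros(h.shape[:2],np.uint8); r[140:225,240:320]=1
tan=((h[...,0]>=18)&(h[...,0]<32)&(h[...,1]>60)&(h[...,2]>130)).astype(np.uint8)*r
cn=max(cv2.findContours(tan,0,1)[0],key=cv2.contourArea); print("tan bbox",cv2.boundingRect(cn)); hull=cv2.fitEllipse(cv2.convexHull(cn)); print("flange el",hull,onz(c,hull[0],.062))
roi=h[165:212,255:302]
dark=((h[...,2]<120)).astype(np.uint8)*r; dark[:165]=0;dark[206:]=0
for s,ce in comps(dark,15)[0]: print("dark",s,ce,onz(c,ce,.095))
cv2.imwrite("pics/z2.png",cv2.resize(im[145:220,235:325],None,fx=7,fy=7,interpolation=cv2.INTER_CUBIC))
```

```text
tan bbox (250, 149, 60, 63)
flange el ((279.0844421386719, 180.49786376953125), (59.07596206665039, 62.68785858154297), 1.308916449546814) [0.49173285 0.39216009 0.062     ]
dark [305, 165, 15, 29, 271] [313.3, 175.9] [0.52002018 0.3743604  0.095     ]
dark [268, 181, 22, 15, 264] [278.2, 188.1] [0.49096196 0.39219522 0.095     ]
dark [299, 197, 13, 9, 58] [305.9, 202.4] [0.49657417 0.36348776 0.095     ]
```

View pics/z2.png

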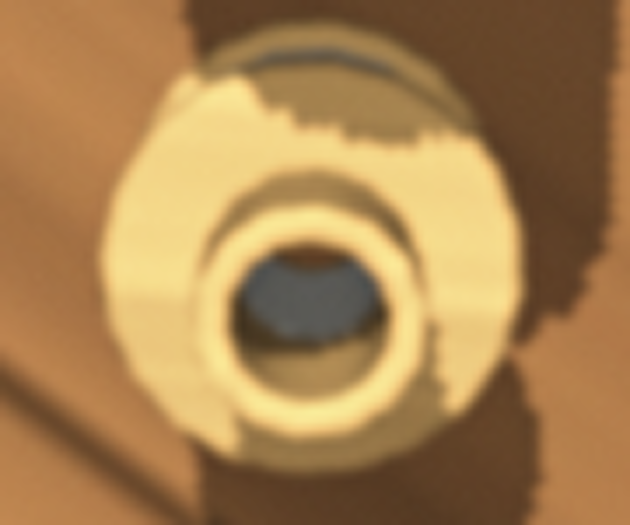

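Run:
```python
from h import *
import pickle
c=pickle.load(open("w2.pkl","rb"))
print(onz(c,(279.5,190.8),.095),onz(c,(279.5,182.4),.062))
plan((.489,.390,.30),-51); plan((.489,.390,.245),-51)
```

```text
[0.48972457 0.38965952 0.095     ] [0.49046407 0.39059776 0.062     ]
t [-0.0031, -0.0044, 0.1205] dr [-0.001, 0.0, -0.002] rows 2.9
t [-0.0031, -0.0044, 0.1755] dr [-0.001, 0.0, -0.002] rows 4.2
```

arm_command --commands '[{"translation":[-0.0025,-0.005,0.04],"dr":[-0.001,0,-0.002]},{"translation":[-0.0025,-0.005,0.08],"dr":[-0.001,0,-0.002]},{"translation":[-0.0025,-0.005,0.11],"dr":[-0.001,0,-0.002]},{"translation":[-0.0025,-0.005,0.135],"dr":[-0.001,0,-0.002]},{"translation":[-0.0025,-0.005,0.155],"dr":[-0.001,0,-0.002]},{"translation":[-0.0025,-0.005,0.17],"dr":[-0.001,0,-0.002]},{"translation":[-0.0025,-0.005,0.1765],"dr":[-0.001,0,-0.002]},{"translation":[-0.0025,-0.005,0.1765],"dr":[-0.001,0,-0.002]},{"translation":[-0.0025,-0.005,0.1765],"dr":[-0.001,0,-0.002]},{"translation":[-0.0025,-0.005,0.1765],"dr":[-0.001,0,-0.002]}]'

```text
time: 3.95
ee_pos: [0.4904, 0.39, 0.2455]
eef_rot: [-179.8, -0.0, -51.0]
contact_force: [0.9, -0.3, -0.0]
gripper_width: 0.0919
```

arm_command --commands '[{"translation":[0,0,0],"dr":[0,0,0]},{"translation":[0,0,0],"dr":[0,0,0]},{"translation":[0,0,0],"dr":[0,0,0]},{"translation":[0,0,0],"dr":[0,0,0]},{"translation":[0,0,0],"dr":[0,0,0]},{"translation":[0,0,0],"dr":[0,0,0]},{"translation":[0,0,0],"dr":[0,0,0]},{"translation":[0,0,0],"dr":[0,0,0]},{"translation":[0,0,0],"dr":[0,0,0]},{"translation":[0,0,0],"dr":[0,0,0]},{"translation":[0,0,0],"dr":[0,0,0]},{"translation":[0,0,0],"dr":[0,0,0]}]' --fingers 0

```text
time: 4.95
ee_pos: [0.4904, 0.39, 0.2454]
eef_rot: [-179.9, -0.0, -51.0]
contact_force: [-0.3, -0.0, -1.2]
gripper_width: 0.0311
```

arm_command --commands '[{"translation":[0,0,-0.02],"dr":[0,0,0]},{"translation":[0,0,-0.05],"dr":[0,0,0]},{"translation":[0,0,-0.085],"dr":[0,0,0]},{"translation":[0,0,-0.12],"dr":[0,0,0]},{"translation":[0,0,-0.15],"dr":[0,0,0]},{"translation":[0,0,-0.175],"dr":[0,0,0]},{"translation":[0,0,-0.19],"dr":[0,0,0]},{"translation":[0,0,-0.195],"dr":[0,0,0]},{"translation":[0,0,-0.195],"dr":[0,0,0]}]'

```text
time: 5.7
ee_pos: [0.4899, 0.3897, 0.4414]
eef_rot: [-179.7, -0.0, -51.0]
contact_force: [-0.8, -0.6, -1.9]
gripper_width: 0.0309
```

Run:
```python
from h import *
o=sensors.get_obs(); print(o["gripper_width"],o["contact_force"]); plan((.4938,-.0778,.42),-96)
cv2.imwrite("pics/s2.png",viewer.grab_frame("scene")[:,:,::-1])
```

```text
0.03091293873370458 [-0.75743742 -0.61626531 -1.94356907]
t [0.3657, 0.2913, 0.0203] dr [-0.005, 0.001, 0.786] rows 11.2
```

arm_command --commands '[{"translation":[0.011,0.0087,0.0006],"dr":[-0.0,0,0.024]},{"translation":[0.029,0.0233,0.0016],"dr":[0,0,0.063]},{"translation":[0.055,0.0437,0.003],"dr":[-0.001,0,0.118]},{"translation":[0.0805,0.0641,0.0045],"dr":[-0.001,0,0.173]},{"translation":[0.106,0.0845,0.006],"dr":[-0.001,0,0.228]},{"translation":[0.1317,0.1049,0.0073],"dr":[-0.002,0,0.283]},{"translation":[0.1573,0.1253,0.0087],"dr":[-0.002,0,0.338]},{"translation":[0.1829,0.1457,0.0102],"dr":[-0.003,0,0.393]},{"translation":[0.2085,0.166,0.0116],"dr":[-0.003,0,0.448]},{"translation":[0.234,0.1864,0.013],"dr":[-0.003,0,0.503]},{"translation":[0.2596,0.2068,0.0144],"dr":[-0.004,0,0.558]},{"translation":[0.2852,0.2272,0.0158],"dr":[-0.004,0,0.613]},{"translation":[0.3072,0.2447,0.017],"dr":[-0.004,0.001,0.66]},{"translation":[0.3291,0.2622,0.0183],"dr":[-0.005,0.001,0.707]},{"translation":[0.3474,0.2767,0.0193],"dr":[-0.005,0.001,0.747]},{"translation":[0.3584,0.2855,0.02],"dr":[-0.005,0.001,0.77]},{"translation":[0.3657,0.2913,0.0203],"dr":[-0.005,0.001,0.786]},{"translation":[0.3657,0.2913,0.0203],"dr":[-0.005,0.001,0.786]},{"translation":[0.3657,0.2913,0.0203],"dr":[-0.005,0.001,0.786]},{"translation":[0.3657,0.2913,0.0203],"dr":[-0.005,0.001,0.786]}]'

```text
time: 7.42
ee_pos: [0.4937, -0.077, 0.4185]
eef_rot: [179.8, -0.1, -96.0]
contact_force: [-0.2, 0.4, -1.3]
gripper_width: 0.0309
```

Run:
```python
from h import *
o=sensors.get_obs(); print(o["ee_pos"],o["eef_rot"],o["gripper_width"])
im=viewer.grab_frame("wrist")[:,:,::-1]; c=viewer.camera_info("wrist")
s=viewer.grab_frame("scene")[:,:,::-1]
cv2.imwrite("pics/w3.png",np.hstack([im[:,100:460],s[100:340,160:300].repeat(1,0) if 0 else cv2.resize(s[60:270,150:330],(360,420))]))
plan((.4938,-.0778,.265),-96)
sp=(.4938,-.0778); print("spindle px",proj(c,[*sp,.074]))
z=o["ee_pos"][2]-.1592-.0862; print("spool base z",z,"pred flange centre px",proj(c,[*o["ee_pos"][:2],z+.062]),"neck top",proj(c,[*o["ee_pos"][:2],z+.095]))
```

```text
[ 0.4936691  -0.07703842  0.41850854] [ 1.79782959e+02 -5.02835446e-02 -9.59561724e+01] 0.030859407518517956
t [0.0007, -0.0006, 0.1539] dr [0.003, -0.001, 0.001] rows 3.7
spindle px [282.1048621  189.55153761]
spool base z 0.1731085446664588 pred flange centre px [281.0745921  259.34626496] neck top [280.94673817 291.82008167]
```

View pics/w3.png

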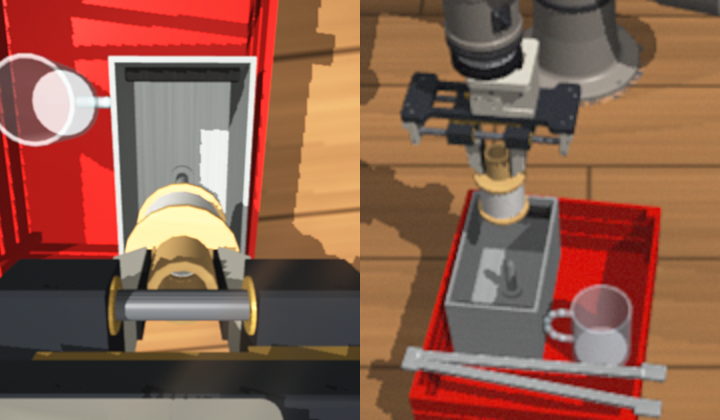

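The spool hangs by its neck between the fingers: flange about x 232–340 in the full image, with the spindle tip just visible at about (282,180). I'll check its centring numerically.

Run:
```python
from h import *
im=cv2.imread("pics/w3.png")[:,:360]; h=cv2.cvtColor(im,cv2.COLOR_BGR2HSV)
tan=((h[...,0]>=16)&(h[...,0]<32)&(h[...,1]>50)&(h[...,2]>90)).astype(np.uint8)
tan[:,:125]=0; tan[:,245:]=0; tan[:180]=0; tan[300:]=0
for y in range(182,300,5):
    x=np.flatnonzero(tan[y]); print(y,(x.min()+100,x.max()+100,(x.min()+x.max())/2+100) if len(x) else None)
S=cv2.imread("pics/w3.png")[:,360:]; cv2.imwrite("pics/z3.png",cv2.resize(im[170:330,100:270],None,fx=4,fy=3.7,interpolation=cv2.INTER_CUBIC))
c=viewer.camera_info("wrist"); o=sensors.get_obs(); p=o["ee_pos"]
for z in (.02,.062,.095,.0862): print(z,proj(c,[p[0],p[1],p[2]-.1592-.0862+z]))
```

```text
182 (np.int64(282), np.int64(287), np.float64(284.5))
187 (np.int64(260), np.int64(302), np.float64(281.0))
192 (np.int64(253), np.int64(309), np.float64(281.0))
197 (np.int64(247), np.int64(315), np.float64(281.0))
202 (np.int64(244), np.int64(318), np.float64(281.0))
207 (np.int64(241), np.int64(321), np.float64(281.0))
212 (np.int64(238), np.int64(323), np.float64(280.5))
217 (np.int64(237), np.int64(325), np.float64(281.0))
222 (np.int64(236), np.int64(325), np.float64(280.5))
227 (np.int64(234), np.int64(329), np.float64(281.5))
232 (np.int64(230), np.int64(333), np.float64(281.5))
237 (np.int64(227), np.int64(335), np.float64(281.0))
242 (np.int64(226), np.int64(337), np.float64(281.5))
247 (np.int64(225), np.int64(339), np.float64(282.0))
252 (np.int64(225), np.int64(339), np.float64(282.0))
257 (np.int64(252), np.int64(312), np.float64(282.0))
262 (np.int64(252), np.int64(311), np.float64(281.5))
267 (np.int64(251), np.int64(312), np.float64(281.5))
272 (np.int64(251), np.int64(313), np.float64(282.0))
277 (np.int64(250), np.int64(344), np.float64(297.0))
282 (np.int64(248), np.int64(344), np.float64(296.0))
287 (np.int64(247), np.int64(344), np.float64(295.5))
292 None
297 None
0.02 [280.93360197 231.87902958]
0.062 [280.78050215 259.59347862]
0.095 [280.60071481 292.13895807]
0.0862 [280.65588949 282.15112173]
```

View pics/z3.png

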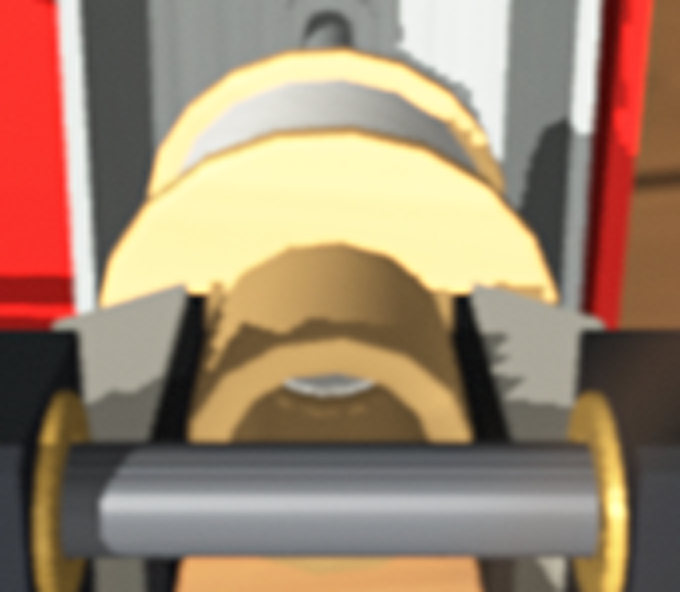

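Run:
```python
from h import *
c=viewer.camera_info("wrist"); o=sensors.get_obs(); p=o["ee_pos"]
y=-Ro.from_euler("xyz",o["eef_rot"],degrees=True).as_matrix()[:,1]; print(y)
for z,r in ((0,.031),(.006,.031),(.062,.031),(.095,.016),(.062,.032)): print(z,proj(c,p+y*r-[0,0,.1592+.0862-z]))
```

```text
[ 0.99464545 -0.10330091 -0.00305737]
0 [280.96435786 178.42139229]
0.006 [280.94771168 180.19359518]
0.062 [280.73746605 202.57698508]
0.095 [280.56841787 258.02959921]
0.062 [280.73600315 200.63885707]
```

arm_command --commands '[{"translation":[0.0007,-0.002,0.02],"dr":[0.003,-0.001,0.001]},{"translation":[0.0007,-0.002,0.04],"dr":[0.003,-0.001,0.001]},{"translation":[0.0007,-0.002,0.06],"dr":[0.003,-0.001,0.001]},{"translation":[0.0007,-0.002,0.075],"dr":[0.003,-0.001,0.001]},{"translation":[0.0007,-0.002,0.085],"dr":[0.003,-0.001,0.001]},{"translation":[0.0007,-0.002,0.093],"dr":[0.003,-0.001,0.001]},{"translation":[0.0007,-0.002,0.1],"dr":[0.003,-0.001,0.001]},{"translation":[0.0007,-0.002,0.107],"dr":[0.003,-0.001,0.001]},{"translation":[0.0007,-0.002,0.113],"dr":[0.003,-0.001,0.001]},{"translation":[0.0007,-0.002,0.113],"dr":[0.003,-0.001,0.001]}]'

```text
time: 8.35
ee_pos: [0.4951, -0.0777, 0.3049]
eef_rot: [179.9, 0.0, -96.0]
contact_force: [0.0, -0.6, -1.6]
gripper_width: 0.0309
```

arm_command --commands '[{"translation":[0,0,0.008],"dr":[0.001,0,0]},{"translation":[0,0,0.016],"dr":[0.001,0,0]},{"translation":[0,0,0.024],"dr":[0.001,0,0]},{"translation":[0,0,0.031],"dr":[0.001,0,0]},{"translation":[0,0,0.036],"dr":[0.001,0,0]},{"translation":[0,0,0.039],"dr":[0.001,0,0]},{"translation":[0,0,0.041],"dr":[0.001,0,0]},{"translation":[0,0,0.042],"dr":[0.001,0,0]},{"translation":[0,0,0.042],"dr":[0.001,0,0]}]'

```text
time: 9.1
ee_pos: [0.4951, -0.0777, 0.2629]
eef_rot: [180.0, 0.0, -96.0]
contact_force: [0.2, -0.8, -1.7]
gripper_width: 0.031
```

arm_command --commands '[{"translation":[0,0,0.001],"dr":[0,0,0]},{"translation":[0,0,0.002],"dr":[0,0,0]},{"translation":[0,0,0.0025],"dr":[0,0,0]},{"translation":[0,0,0.0025],"dr":[0,0,0]}]'

```text
time: 9.43
ee_pos: [0.4953, -0.0777, 0.2613]
eef_rot: [-179.9, -0.0, -96.0]
contact_force: [-0.9, 0.4, 4.4]
gripper_width: 0.0309
```

Seated: the height matches the prediction (0.2613 against 0.2614) with a light upward contact. I'll release partway so the fingers clear the walls.

arm_command --commands '[{"translation":[0,0,0],"dr":[0,0,0]},{"translation":[0,0,0],"dr":[0,0,0]},{"translation":[0,0,0],"dr":[0,0,0]},{"translation":[0,0,0],"dr":[0,0,0]},{"translation":[0,0,0],"dr":[0,0,0]},{"translation":[0,0,0],"dr":[0,0,0]}]' --fingers 0.52

```text
time: 9.93
ee_pos: [0.4953, -0.0778, 0.2612]
eef_rot: [-179.9, -0.0, -96.0]
contact_force: [-0.3, -0.8, 0.1]
gripper_width: 0.0477
```

arm_command --commands '[{"translation":[0,0,-0.01],"dr":[0,0,0]},{"translation":[0,0,-0.03],"dr":[0,0,0]},{"translation":[0,0,-0.06],"dr":[0,0,0]},{"translation":[0,0,-0.1],"dr":[0,0,0]},{"translation":[0,0,-0.14],"dr":[0,0,0]},{"translation":[0,0,-0.17],"dr":[0,0,0]},{"translation":[0,0,-0.18],"dr":[0,0,0]},{"translation":[0,0,-0.18],"dr":[0,0,0]}]'

```text
time: 10.6
ee_pos: [0.4952, -0.0777, 0.4453]
eef_rot: [-179.5, -0.1, -96.0]
contact_force: [0.8, 0.0, -0.1]
gripper_width: 0.0477
```

Run:
```python
from h import *
import pickle
o=sensors.get_obs(); print(o["time"],o["ee_pos"],o["gripper_width"])
c=viewer.camera_info("wrist"); im=viewer.grab_frame("wrist")[:,:,::-1]; pickle.dump(c,open("w4.pkl","wb"))
cv2.imwrite("pics/w4.png",im)
for z in (.016+.062,.016+.095): print(z,proj(c,[.4938,-.0778,z]))
plan((.521,-.3745,.40),-75.6)
```

```text
10.6 [ 0.49515241 -0.0776692   0.44527116] 0.04769289517359889
0.078 [281.30638209 190.07973273]
0.111 [281.29150714 197.53767864]
t [0.2925, -0.0566, 0.0433] dr [-0.004, -0.002, -0.356] rows 7.2
```

View pics/w4.png

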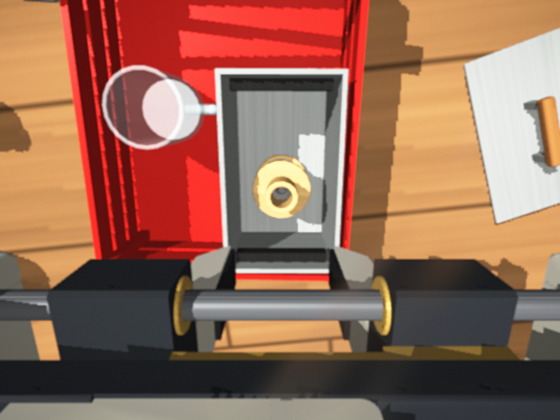

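The spool stands upright on the spindle with its neck at (281,195), as predicted, and the cup is untouched. On to the lid.

arm_command --commands '[{"translation":[0.2925,-0.0566,0.0433],"dr":[-0.004,-0.002,-0.356]},{"translation":[0.2925,-0.0566,0.0433],"dr":[-0.004,-0.002,-0.356]},{"translation":[0.2925,-0.0566,0.0433],"dr":[-0.004,-0.002,-0.356]},{"translation":[0.2925,-0.0566,0.0433],"dr":[-0.004,-0.002,-0.356]},{"translation":[0.2925,-0.0566,0.0433],"dr":[-0.004,-0.002,-0.356]},{"translation":[0.2925,-0.0566,0.0433],"dr":[-0.004,-0.002,-0.356]},{"translation":[0.2925,-0.0566,0.0433],"dr":[-0.004,-0.002,-0.356]},{"translation":[0.2925,-0.0566,0.0433],"dr":[-0.004,-0.002,-0.356]},{"translation":[0.2925,-0.0566,0.0433],"dr":[-0.004,-0.002,-0.356]},{"translation":[0.2925,-0.0566,0.0433],"dr":[-0.004,-0.002,-0.356]},{"translation":[0.2925,-0.0566,0.0433],"dr":[-0.004,-0.002,-0.356]},{"translation":[0.2925,-0.0566,0.0433],"dr":[-0.004,-0.002,-0.356]},{"translation":[0.2925,-0.0566,0.0433],"dr":[-0.004,-0.002,-0.356]}]' --fingers 1

```text
time: 11.73
ee_pos: [0.5212, -0.3731, 0.4004]
eef_rot: [-180.0, 0.0, -75.5]
contact_force: [-1.0, -0.3, 0.4]
gripper_width: 0.0918
```

Run:
```python
from h import *
o=sensors.get_obs(); print(o["time"],o["ee_pos"],o["eef_rot"],o["gripper_width"])
c=viewer.camera_info("wrist"); im=viewer.grab_frame("wrist")[:,:,::-1].copy(); cv2.imwrite("pics/w5.png",im)
h=cv2.cvtColor(im,cv2.COLOR_BGR2HSV); H,S,V=h[...,0],h[...,1],h[...,2]
def rect(m,z):
    m=m.astype(np.uint8); m[:, :130]=0; m[:,430:]=0; m[255:]=0
    m=cv2.morphologyEx(m,cv2.MORPH_OPEN,np.ones((3,3)))
    cn=max(cv2.findContours(m,0,1)[0],key=cv2.contourArea); print(cv2.boundingRect(cn)); return cv2.minAreaRect(np.array([onz(c,p[0],z)[:2] for p in cn],np.float32))
print("plate",rect((S<60)&(V>90),.024)); print("handle",rect((S>150)&(H<14)&(V>120),.058))
print("pred px plate c",proj(c,[.5213,-.3747,.024]))
```

```text
11.7333 [ 0.52123965 -0.37309754  0.40036956] [-1.79983738e+02  2.01903060e-02 -7.54784117e+01] 0.09183942790448411
(225, 86, 117, 169)
plate ((0.5300053954124451, -0.3715023398399353), (0.18073458969593048, 0.11775459349155426), 14.296954154968262)Traceback (most recent call last):
  File "<stdin>", line 9, in <module>
  File "<stdin>", line 8, in rect
ValueError: max() iterable argument is empty
```

Run:
```python
from h import *
c=viewer.camera_info("wrist"); im=cv2.imread("pics/w5.png")
h=cv2.cvtColor(im,cv2.COLOR_BGR2HSV)
q=proj(c,[.5217,-.3736,.058]).round().astype(int); print(q,h[q[1],q[0]-8:q[0]+9:4].tolist())
m=((h[...,1]>110)).astype(np.uint8); b=np.zeros_like(m); b[95:252,240:325]=m[95:252,240:325]
n,l,s,ce=cv2.connectedComponentsWithStats(b); print(s.tolist()); 
i=l[q[1],q[0]]; cn=max(cv2.findContours((l==i).astype(np.uint8),0,1)[0],key=cv2.contourArea)
print(cv2.minAreaRect(np.array([onz(c,p[0],.058)[:2] for p in cn],np.float32)))
```

```text
[282 191] [[45, 6, 177], [14, 175, 205], [14, 173, 199], [14, 172, 197], [13, 46, 99]]
[[0, 0, 560, 420, 234172], [276, 152, 14, 75, 1028]]
((0.522695779800415, -0.3735466003417969), (0.07403457164764404, 0.013049431145191193), 14.246284484863281)
```

```bash
python3 -c "
from h import *
plan((.522,-.3736,.2112),-75.7)"
```

```text
t [0.0006, -0.0005, 0.1893] dr [-0.0, 0.0, 0.004] rows 4.5
```

arm_command --commands '[{"translation":[0.0006,-0.0005,0.04],"dr":[0,0,0.004]},{"translation":[0.0006,-0.0005,0.08],"dr":[0,0,0.004]},{"translation":[0.0006,-0.0005,0.115],"dr":[0,0,0.004]},{"translation":[0.0006,-0.0005,0.145],"dr":[0,0,0.004]},{"translation":[0.0006,-0.0005,0.165],"dr":[0,0,0.004]},{"translation":[0.0006,-0.0005,0.18],"dr":[0,0,0.004]},{"translation":[0.0006,-0.0005,0.187],"dr":[0,0,0.004]},{"translation":[0.0006,-0.0005,0.189],"dr":[0,0,0.004]},{"translation":[0.0006,-0.0005,0.189],"dr":[0,0,0.004]},{"translation":[0.0006,-0.0005,0.189],"dr":[0,0,0.004]}]'

```text
time: 12.62
ee_pos: [0.5223, -0.3738, 0.2129]
eef_rot: [-179.9, -0.1, -75.7]
contact_force: [0.5, -0.3, 0.5]
gripper_width: 0.0918
```

arm_command --commands '[{"translation":[0,0,0],"dr":[0,0,0]},{"translation":[0,0,0],"dr":[0,0,0]},{"translation":[0,0,0],"dr":[0,0,0]},{"translation":[0,0,0],"dr":[0,0,0]},{"translation":[0,0,0],"dr":[0,0,0]},{"translation":[0,0,0],"dr":[0,0,0]},{"translation":[0,0,0],"dr":[0,0,0]},{"translation":[0,0,0],"dr":[0,0,0]},{"translation":[0,0,0],"dr":[0,0,0]},{"translation":[0,0,0],"dr":[0,0,0]},{"translation":[0,0,0],"dr":[0,0,0]},{"translation":[0,0,0],"dr":[0,0,0]},{"translation":[0,0,0],"dr":[0,0,0]},{"translation":[0,0,0],"dr":[0,0,0]}]' --fingers 0

```text
time: 13.78
ee_pos: [0.5223, -0.3737, 0.2129]
eef_rot: [-179.9, -0.1, -75.7]
contact_force: [-0.7, 0.2, -1.2]
gripper_width: 0.0135
```

arm_command --commands '[{"translation":[0,0,-0.01],"dr":[0,0,0]},{"translation":[0,0,-0.03],"dr":[0,0,0]},{"translation":[0,0,-0.06],"dr":[0,0,0]},{"translation":[0,0,-0.09],"dr":[0,0,0]},{"translation":[0,0,-0.12],"dr":[0,0,0]},{"translation":[0,0,-0.145],"dr":[0,0,0]},{"translation":[0,0,-0.16],"dr":[0,0,0]},{"translation":[0,0,-0.17],"dr":[0,0,0]},{"translation":[0,0,-0.17],"dr":[0,0,0]},{"translation":[0,0,-0.17],"dr":[0,0,0]}]'

```text
time: 14.62
ee_pos: [0.5219, -0.3733, 0.3825]
eef_rot: [-179.9, -0.1, -75.7]
contact_force: [-0.1, 1.3, -2.6]
gripper_width: 0.0136
```

Run:
```python
from h import *
o=sensors.get_obs(); print(o["gripper_width"],o["contact_force"]); plan((.5137,-.0799,.37),-96.05)
```

```text
0.013569689349822115 [-0.12463366  1.28252034 -2.57221831]
t [-0.2864, -0.0646, 0.0123] dr [-0.001, -0.001, 0.355] rows 7.0
```

arm_command --commands '[{"translation":[-0.01,-0.0022,0],"dr":[0,0,0.012]},{"translation":[-0.03,-0.0067,0.001],"dr":[0,0,0.037]},{"translation":[-0.055,-0.0124,0.002],"dr":[0,0,0.068]},{"translation":[-0.08,-0.018,0.003],"dr":[0,0,0.099]},{"translation":[-0.105,-0.0237,0.004],"dr":[0,0,0.13]},{"translation":[-0.13,-0.0293,0.005],"dr":[0,0,0.161]},{"translation":[-0.155,-0.035,0.006],"dr":[0,0,0.192]},{"translation":[-0.18,-0.0406,0.007],"dr":[-0.001,-0.001,0.223]},{"translation":[-0.205,-0.0462,0.008],"dr":[-0.001,-0.001,0.254]},{"translation":[-0.228,-0.0514,0.009],"dr":[-0.001,-0.001,0.283]},{"translation":[-0.25,-0.0564,0.01],"dr":[-0.001,-0.001,0.31]},{"translation":[-0.268,-0.0605,0.011],"dr":[-0.001,-0.001,0.332]},{"translation":[-0.28,-0.0632,0.012],"dr":[-0.001,-0.001,0.347]},{"translation":[-0.2864,-0.0646,0.0123],"dr":[-0.001,-0.001,0.355]},{"translation":[-0.2864,-0.0646,0.0123],"dr":[-0.001,-0.001,0.355]},{"translation":[-0.2864,-0.0646,0.0123],"dr":[-0.001,-0.001,0.355]},{"translation":[-0.2864,-0.0646,0.0123],"dr":[-0.001,-0.001,0.355]}]'

```text
time: 16.03
ee_pos: [0.5137, -0.0804, 0.3696]
eef_rot: [180.0, -0.0, -96.0]
contact_force: [0.4, -0.7, -2.6]
gripper_width: 0.0135
```

Run:
```python
from h import *
o=sensors.get_obs(); p=o["ee_pos"]; print(p,o["eef_rot"],o["gripper_width"])
c=viewer.camera_info("wrist"); im=viewer.grab_frame("wrist")[:,:,::-1].copy(); cv2.imwrite("pics/w6.png",im)
s=viewer.grab_frame("scene")[:,:,::-1].copy(); cv2.imwrite("pics/s6.png",s)
z=cv2.resize(s[70:280,150:330],(360,420),interpolation=2); cv2.imwrite("pics/v6.png",np.hstack([im[:,110:480],z]))
M=Ro.from_euler("xyz",o["eef_rot"],degrees=True).as_matrix(); lx=-M[:,1]; ly=M[:,0]
for a in (.099,):
  for b in (-.059,.059): print("lid far corner pred",proj(c,p-[0,0,.2129-.024]+a*lx+b*ly))
bx=np.array([np.cos(np.radians(-6.05)),np.sin(np.radians(-6.05)),0]); by=np.array([-bx[1],bx[0],0]); B=np.array([.5137,-.0799,.121])
for b in (-.056,.056): print("box far corner",proj(c,B+.094*bx+b*by))
plan((.5137,-.0799,.3250),-96.05)
```

```text
[ 0.51368404 -0.08041714  0.36963003] [ 1.79997555e+02 -5.64935869e-03 -9.60499587e+01] 0.01349282934562327
lid far corner pred [152.39193945  57.27134601]
lid far corner pred [409.8729518   57.29956963]
box far corner [369.08645366  80.43087128]
box far corner [192.01516637  80.40415927]
t [-0.0007, 0.0001, 0.0448] dr [-0.0, -0.0, -0.001] rows 1.1
```

View pics/v6.png

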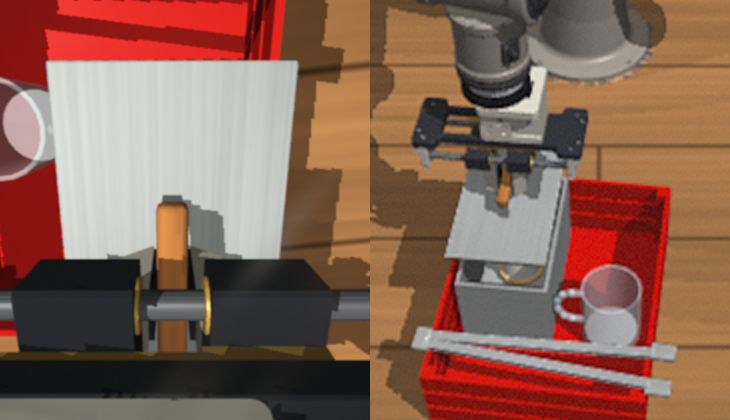

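The lid is held level-ish over the box, with its far plate corners at about (158,61) and (408,61). That is slightly narrower than predicted, so I'll measure for droop.

Run:
```python
from h import *
from scipy.optimize import least_squares
o=sensors.get_obs(); p=o["ee_pos"]; c=viewer.camera_info("wrist"); im=cv2.imread("pics/w6.png"); h=cv2.cvtColor(im,cv2.COLOR_BGR2HSV)
m=((h[...,1]<60)&(h[...,2]>110)).astype(np.uint8)
fit=lambda P:cv2.fitLine(np.array(P,np.float32),cv2.DIST_HUBER,0,.01,.01).ravel()
run=lambda v:np.flatnonzero(v)
T=fit([(x,min(y for y in range(45,80) if m[y,x])-.5) for x in range(175,395,4)])
g=((h[...,1]<60)&(h[...,2]>110))
Lf=[];Rt=[]
for y in range(70,245,4):
    x=280
    row=cv2.morphologyEx(g[y:y+1].astype(np.uint8),cv2.MORPH_CLOSE,np.ones((1,3)))[0]
    a=np.flatnonzero(np.diff(row.astype(int))==1); b=np.flatnonzero(np.diff(row.astype(int))==-1)
    a=a[(a>145)&(a<190)]; b=b[(b>380)&(b<415)]
    if y>150 and len(a): Lf.append((a.min()+.5,y))
    elif len(a) and y<150: Lf.append((a.max()+.5,y))
    if len(b): Rt.append((b.max()+.5,y))
print(Lf[::6],Rt[::6])
L=fit(Lf);R=fit(Rt)
def X(a,b):
    s=np.linalg.solve(np.array([[a[0],-b[0]],[a[1],-b[1]]]),[b[2]-a[2],b[3]-a[3]]); return a[2:]+s[0]*a[:2]
P=np.array([X(T,L),X(T,R)]); print("corners",P.round(1))
M=Ro.from_euler("xyz",o["eef_rot"],degrees=True).as_matrix(); lx=-M[:,1]; ly=M[:,0]; lz=-M[:,2]
def f(v,full=False):  # lid pose in tool: shift x,y, pitch about grasp, yaw
    dx,dy,pt,yw=v; r=[]
    Rp=Ro.from_rotvec(pt*ly)*Ro.from_rotvec(yw*lz)
    for b in (-.059,.059): r.append(proj(c,p-[0,0,.1592]+Rp.apply((.099+dx)*lx+(b+dy)*ly-.0297*lz)))
    return (np.array(r)-P).ravel()
s=least_squares(f,[0,0,0,0]); print("dx dy",s.x[:2].round(4),"pitch,yaw deg",np.degrees(s.x[2:]).round(2),s.cost,"lx",lx.round(3),"ly",ly.round(3))
```

```text
[(np.float64(156.5), 70), (np.float64(164.5), 162), (np.float64(167.5), 186), (np.float64(169.5), 210), (np.float64(172.5), 234)] [(np.float64(407.5), 70), (np.float64(405.5), 94), (np.float64(403.5), 118), (np.float64(400.5), 142), (np.float64(398.5), 166), (np.float64(396.5), 190), (np.float64(393.5), 214), (np.float64(391.5), 238)]
corners [[155.1  60.5]
 [408.5  60.5]]
dx dy [-0.0003  0.0003] pitch,yaw deg [-1.3   0.01] 6.482543374744187e-25 lx [ 0.994 -0.106  0.   ] ly [-0.106 -0.994  0.   ]
```

The lid droops only about 1.3° at the far end and is centred within 0.3 mm. I'll lower it so the skirt enters the mouth and check the force.

arm_command --commands '[{"translation":[-0.0007,0.0001,0.01],"dr":[0,0,-0.001]},{"translation":[-0.0007,0.0001,0.018],"dr":[0,0,-0.001]},{"translation":[-0.0007,0.0001,0.025],"dr":[0,0,-0.001]},{"translation":[-0.0007,0.0001,0.03],"dr":[0,0,-0.001]},{"translation":[-0.0007,0.0001,0.034],"dr":[0,0,-0.001]},{"translation":[-0.0007,0.0001,0.037],"dr":[0,0,-0.001]},{"translation":[-0.0007,0.0001,0.04],"dr":[0,0,-0.001]},{"translation":[-0.0007,0.0001,0.042],"dr":[0,0,-0.001]},{"translation":[-0.0007,0.0001,0.042],"dr":[0,0,-0.001]},{"translation":[-0.0007,0.0001,0.042],"dr":[0,0,-0.001]}]'

```text
time: 16.97
ee_pos: [0.5138, -0.0799, 0.3279]
eef_rot: [-180.0, -0.0, -96.0]
contact_force: [0.2, -0.5, -2.4]
gripper_width: 0.0137
```

arm_command --commands '[{"translation":[0,0,0.002],"dr":[0,0,0]},{"translation":[0,0,0.004],"dr":[0,0,0]},{"translation":[0,0,0.006],"dr":[0,0,0]},{"translation":[0,0,0.0065],"dr":[0,0,0]},{"translation":[0,0,0.0065],"dr":[0,0,0]}]'

```text
time: 17.38
ee_pos: [0.5138, -0.0799, 0.3215]
eef_rot: [-180.0, -0.0, -96.0]
contact_force: [-0.8, 1.4, -0.5]
gripper_width: 0.0135
```

arm_command --commands '[{"translation":[0,0,0.0007],"dr":[0,0,0]},{"translation":[0,0,0.0014],"dr":[0,0,0]},{"translation":[0,0,0.0021],"dr":[0,0,0]},{"translation":[0,0,0.0028],"dr":[0,0,0]},{"translation":[0,0,0.0035],"dr":[0,0,0]},{"translation":[0,0,0.004],"dr":[0,0,0]},{"translation":[0,0,0.004],"dr":[0,0,0]}]'

```text
time: 17.97
ee_pos: [0.5139, -0.0799, 0.3186]
eef_rot: [-179.9, -0.0, -96.0]
contact_force: [-2.6, 0.0, 7.3]
gripper_width: 0.0136
```

```bash
python3 -c "
from h import *
o=sensors.get_obs(); print(o['contact_force'],o['moment'],o['eef_rot'])"
```

```text
[-2.64757278  0.04697948  7.31947388] [0.19934058 0.52082253 0.03846896] [-1.79872136e+02 -2.06609439e-02 -9.60238491e+01]
```

arm_command --commands '[{"translation":[0,0,0.0015],"dr":[0,0,0]},{"translation":[0,0,0.0022],"dr":[0,0,0]},{"translation":[0,0,0.0029],"dr":[0,0,0]},{"translation":[0,0,0.0036],"dr":[0,0,0]},{"translation":[0,0,0.0043],"dr":[0,0,0]},{"translation":[0,0,0.005],"dr":[0,0,0]},{"translation":[0,0,0.0055],"dr":[0,0,0]},{"translation":[0,0,0.0055],"dr":[0,0,0]}]'

```text
time: 18.63
ee_pos: [0.5137, -0.0798, 0.3142]
eef_rot: [-179.9, -0.0, -96.0]
contact_force: [-4.8, 0.4, 8.7]
gripper_width: 0.0138
```

```bash
python3 -c "
from h import *
o=sensors.get_obs(); print(o['contact_force'],o['moment'],o['eef_rot'])"
```

```text
[-4.81336582  0.41175634  8.67581995] [0.21362648 0.72584546 0.0100397 ] [-1.79850612e+02 -3.23338718e-02 -9.60173009e+01]
```

arm_command --commands '[{"translation":[0,0,0.0012],"dr":[0,0,0]},{"translation":[0,0,0.0018],"dr":[0,0,0]},{"translation":[0,0,0.0024],"dr":[0,0,0]},{"translation":[0,0,0.0027],"dr":[0,0,0]},{"translation":[0,0,0.0027],"dr":[0,0,0]}]'

```text
time: 19.05
ee_pos: [0.5134, -0.0797, 0.3138]
eef_rot: [-179.8, -0.1, -96.0]
contact_force: [-7.5, 1.3, 18.8]
gripper_width: 0.0134
```

Run:
```python
from h import *
o=sensors.get_obs(); print(o['contact_force'],o['moment'],o['eef_rot'],o["gripper_width"])
c=viewer.camera_info("wrist"); im=viewer.grab_frame("wrist")[:,:,::-1].copy(); cv2.imwrite("pics/w7.png",im)
cv2.imwrite("pics/s7.png",viewer.grab_frame("scene")[:,:,::-1])
h=cv2.cvtColor(im,cv2.COLOR_BGR2HSV); m=((h[...,1]<60)&(h[...,2]>110)).astype(np.uint8)
fit=lambda P:cv2.fitLine(np.array(P,np.float32),cv2.DIST_HUBER,0,.01,.01).ravel()
for y in range(40,110,10): x=np.flatnonzero(m[y]); x=x[(x>100)]; print(y,x.min() if len(x) else 0,x.max() if len(x) else 0)
x=range(200,380,20); print([int(np.flatnonzero(m[30:,k])[0]+30) for k in x])
```

```text
[-7.47510225  1.2840833  18.83520958] [0.32201    1.36326094 0.00498919] [-1.79771943e+02 -6.27307039e-02 -9.60018107e+01] 0.013408569047910237
40 0 0
50 0 0
60 0 0
70 157 406
80 158 405
90 101 405
100 101 404
[61, 61, 61, 61, 61, 61, 61, 61, 61]
```

The force rose to about 21 N at the home height, so at least one end is home, but the droop leaves the near end in doubt. I'll release and look.

arm_command --commands '[{"translation":[0,0,0],"dr":[0,0,0]},{"translation":[0,0,0],"dr":[0,0,0]},{"translation":[0,0,0],"dr":[0,0,0]},{"translation":[0,0,0],"dr":[0,0,0]},{"translation":[0,0,0],"dr":[0,0,0]},{"translation":[0,0,0],"dr":[0,0,0]}]' --fingers 0.5

```text
time: 19.65
ee_pos: [0.5134, -0.0797, 0.3135]
eef_rot: [-179.8, -0.1, -96.0]
contact_force: [0.1, 0.1, -0.0]
gripper_width: 0.0448
```

arm_command --commands '[{"translation":[0,0,-0.01],"dr":[0,0,0]},{"translation":[0,0,-0.03],"dr":[0,0,0]},{"translation":[0,0,-0.06],"dr":[0,0,0]},{"translation":[0,0,-0.09],"dr":[0,0,0]},{"translation":[0,-0.03,-0.11],"dr":[0,0,0]},{"translation":[0,-0.06,-0.115],"dr":[0,0,0]},{"translation":[0,-0.06,-0.115],"dr":[0,0,0]}]'

```text
time: 20.23
ee_pos: [0.5759, -0.0864, 0.4311]
eef_rot: [-179.4, -0.1, -96.0]
contact_force: [-1.1, -0.7, -1.3]
gripper_width: 0.0457
```

Run:
```python
from h import *
import pickle
o=sensors.get_obs(); print(o["time"],o["ee_pos"],o["eef_rot"],o["gripper_width"])
c=viewer.camera_info("wrist"); im=viewer.grab_frame("wrist")[:,:,::-1].copy(); cv2.imwrite("pics/w8.png",im); pickle.dump(c,open("w8.pkl","wb"))
s=viewer.grab_frame("scene")[:,:,::-1].copy(); cv2.imwrite("pics/s8.png",s)
t=viewer.grab_frame("top")[:,:,::-1].copy(); cv2.imwrite("pics/t8.png",t)
bx=np.array([np.cos(np.radians(-6.05)),np.sin(np.radians(-6.05)),0]); by=np.array([-bx[1],bx[0],0]); B=np.array([.5137,-.0799,.125])
for n in ("wrist","scene"):
  q=viewer.camera_info(n)
  print(n,[proj(q,B+a*bx+b*by).round(1).tolist() for a,b in ((.099,.059),(.099,-.059),(-.099,-.059),(-.099,.059))])
h=cv2.cvtColor(im,cv2.COLOR_BGR2HSV); m=((h[...,1]<60)&(h[...,2]>110)).astype(np.uint8)
for y in range(60,260,12):
  x=np.flatnonzero(m[y,:]); r=np.split(x,np.flatnonzero(np.diff(x)>3)+1); print(y,[(int(k[0]),int(k[-1])) for k in r if len(k)>25])
```

```text
20.2333 [ 0.57589454 -0.08640757  0.43114463] [-1.79390937e+02 -1.11802262e-01 -9.60072109e+01] 0.04566079552508325
wrist [[211.0, 155.7], [352.6, 155.9], [340.7, 355.2], [222.5, 355.1]]
scene [[239.7, 216.0], [190.9, 211.8], [206.2, 152.1], [250.5, 155.6]]
60 [(207, 350)]
72 [(311, 389)]
84 [(24, 388)]
96 [(25, 60)]
108 []
120 []
132 []
144 []
156 [(155, 185)]
168 [(147, 197), (213, 350)]
180 [(145, 349)]
192 [(149, 349)]
204 [(161, 190), (215, 348)]
216 [(216, 347)]
228 [(216, 347)]
240 [(217, 277), (287, 346)]
252 [(237, 272), (290, 327)]
```

```bash
python3 -c "
from h import *
plan((.436,-.0717,.335),-96.05)"
```

```text
t [0.0003, 0.1372, 0.093] dr [-0.002, -0.001, 0.001] rows 4.0
```

arm_command --commands '[{"translation":[0,0.03,0],"dr":[-0.002,-0.001,0.001]},{"translation":[0,0.06,0],"dr":[-0.002,-0.001,0.001]},{"translation":[0,0.09,0],"dr":[-0.002,-0.001,0.001]},{"translation":[0,0.12,0.01],"dr":[-0.002,-0.001,0.001]},{"translation":[0,0.137,0.03],"dr":[-0.002,-0.001,0.001]},{"translation":[0,0.137,0.055],"dr":[-0.002,-0.001,0.001]},{"translation":[0,0.137,0.075],"dr":[-0.002,-0.001,0.001]},{"translation":[0,0.137,0.088],"dr":[-0.002,-0.001,0.001]},{"translation":[0,0.137,0.093],"dr":[-0.002,-0.001,0.001]},{"translation":[0,0.137,0.093],"dr":[-0.002,-0.001,0.001]},{"translation":[0,0.137,0.093],"dr":[-0.002,-0.001,0.001]},{"translation":[0,0.137,0.093],"dr":[-0.002,-0.001,0.001]}]' --fingers 0

```text
time: 21.38
ee_pos: [0.4363, -0.0715, 0.3358]
eef_rot: [-179.9, -0.0, -96.0]
contact_force: [-0.7, -0.4, -0.1]
gripper_width: 0.0001
```

arm_command --commands '[{"translation":[0,0,0.005],"dr":[0,0,0]},{"translation":[0,0,0.01],"dr":[0,0,0]},{"translation":[0,0,0.015],"dr":[0,0,0]},{"translation":[0,0,0.018],"dr":[0,0,0]},{"translation":[0,0,0.021],"dr":[0,0,0]},{"translation":[0,0,0.0235],"dr":[0,0,0]},{"translation":[0,0,0.0235],"dr":[0,0,0]}]'

```text
time: 21.97
ee_pos: [0.4362, -0.0715, 0.3118]
eef_rot: [-180.0, 0.0, -96.1]
contact_force: [-0.3, -0.8, 0.1]
gripper_width: 0.0006
```

arm_command --commands '[{"translation":[0,0,0.001],"dr":[0,0,0]},{"translation":[0,0,0.002],"dr":[0,0,0]},{"translation":[0,0,0.003],"dr":[0,0,0]},{"translation":[0,0,0.004],"dr":[0,0,0]},{"translation":[0,0,0.005],"dr":[0,0,0]},{"translation":[0,0,0.005],"dr":[0,0,0]}]'

```text
time: 22.47
ee_pos: [0.4362, -0.0715, 0.3066]
eef_rot: [180.0, 0.0, -96.1]
contact_force: [-0.0, 0.1, -0.7]
gripper_width: 0.0004
```

arm_command --commands '[{"translation":[0,0,0.0008],"dr":[0,0,0]},{"translation":[0,0,0.0016],"dr":[0,0,0]},{"translation":[0,0,0.0024],"dr":[0,0,0]},{"translation":[0,0,0.003],"dr":[0,0,0]},{"translation":[0,0,0.003],"dr":[0,0,0]}]'

```text
time: 22.88
ee_pos: [0.4361, -0.0715, 0.3035]
eef_rot: [180.0, 0.0, -96.1]
contact_force: [0.7, -1.1, 0.1]
gripper_width: 0.001
```

No contact until the home height, so the near end is not standing up. I'll press on gently to confirm.

arm_command --commands '[{"translation":[0,0,0.0007],"dr":[0,0,0]},{"translation":[0,0,0.0014],"dr":[0,0,0]},{"translation":[0,0,0.0021],"dr":[0,0,0]},{"translation":[0,0,0.0025],"dr":[0,0,0]},{"translation":[0,0,0.0025],"dr":[0,0,0]}]'

```text
time: 23.3
ee_pos: [0.436, -0.0714, 0.3031]
eef_rot: [-179.9, -0.0, -96.0]
contact_force: [-6.7, 2.0, 23.5]
gripper_width: 0.0002
```

arm_command --commands '[{"translation":[0,0,-0.015],"dr":[0,0,0]},{"translation":[0,0,-0.04],"dr":[0,0,0]},{"translation":[0,0,-0.07],"dr":[0,0,0]},{"translation":[0,-0.02,-0.08],"dr":[0,0,0]},{"translation":[0,-0.05,-0.08],"dr":[0,0,0]},{"translation":[0,-0.08,-0.08],"dr":[0,0,0]},{"translation":[0,-0.11,-0.08],"dr":[0,0,0]},{"translation":[0,-0.135,-0.08],"dr":[0,0,0]},{"translation":[0,-0.15,-0.075],"dr":[0,0,0]},{"translation":[0,-0.156,-0.06],"dr":[0,0,0]},{"translation":[0,-0.156,-0.04],"dr":[0,0,0]},{"translation":[0,-0.156,-0.025],"dr":[0,0,0]},{"translation":[0,-0.156,-0.017],"dr":[0,0,0]},{"translation":[0,-0.156,-0.012],"dr":[0,0,0]},{"translation":[0,-0.156,-0.012],"dr":[0,0,0]}]'

```text
time: 24.55
ee_pos: [0.591, -0.0878, 0.3145]
eef_rot: [180.0, 0.0, -96.0]
contact_force: [0.1, 0.5, 0.4]
gripper_width: 0.0003
```

arm_command --commands '[{"translation":[0,0,0.0015],"dr":[0,0,0]},{"translation":[0,0,0.003],"dr":[0,0,0]},{"translation":[0,0,0.0045],"dr":[0,0,0]},{"translation":[0,0,0.006],"dr":[0,0,0]},{"translation":[0,0,0.007],"dr":[0,0,0]},{"translation":[0,0,0.007],"dr":[0,0,0]}]'

```text
time: 25.05
ee_pos: [0.591, -0.0878, 0.3075]
eef_rot: [180.0, -0.0, -96.0]
contact_force: [0.1, 0.0, 0.3]
gripper_width: 0.0004
```

arm_command --commands '[{"translation":[0,0,0.0008],"dr":[0,0,0]},{"translation":[0,0,0.0016],"dr":[0,0,0]},{"translation":[0,0,0.0024],"dr":[0,0,0]},{"translation":[0,0,0.0032],"dr":[0,0,0]},{"translation":[0,0,0.004],"dr":[0,0,0]},{"translation":[0,0,0.004],"dr":[0,0,0]}]'

```text
time: 25.55
ee_pos: [0.591, -0.0878, 0.3034]
eef_rot: [180.0, 0.0, -96.0]
contact_force: [0.3, -0.1, 0.1]
gripper_width: 0.0002
```

arm_command --commands '[{"translation":[0,0,0.0007],"dr":[0,0,0]},{"translation":[0,0,0.0014],"dr":[0,0,0]},{"translation":[0,0,0.0019],"dr":[0,0,0]},{"translation":[0,0,0.0022],"dr":[0,0,0]},{"translation":[0,0,0.0022],"dr":[0,0,0]}]'

```text
time: 25.97
ee_pos: [0.5908, -0.0877, 0.3032]
eef_rot: [-179.9, -0.0, -96.0]
contact_force: [-5.1, 0.8, 12.2]
gripper_width: 0.0003
```

Both ends touch at plate height 0.1251–0.1252 m (home is 0.125). I'll retreat and take a last look.

arm_command --commands '[{"translation":[0,0,-0.015],"dr":[0,0,0]},{"translation":[0,0,-0.04],"dr":[0,0,0]},{"translation":[0,0,-0.075],"dr":[0,0,0]},{"translation":[0,0,-0.11],"dr":[0,0,0]},{"translation":[0,0.035,-0.13],"dr":[0,0,0]},{"translation":[0,0.07,-0.14],"dr":[0,0,0]},{"translation":[0,0.105,-0.14],"dr":[0,0,0]},{"translation":[0,0.14,-0.14],"dr":[0,0,0]},{"translation":[0,0.165,-0.14],"dr":[0,0,0]},{"translation":[0,0.18,-0.14],"dr":[0,0,0]},{"translation":[0,0.18,-0.14],"dr":[0,0,0]},{"translation":[0,0.18,-0.14],"dr":[0,0,0]}]'

```text
time: 26.97
ee_pos: [0.4115, -0.0687, 0.4436]
eef_rot: [-179.8, -0.0, -96.1]
contact_force: [0.7, 0.2, 0.4]
gripper_width: 0.0004
```

Run:
```python
from h import *
o=sensors.get_obs(); print(o["time"],o["ee_pos"],o["contact_force"])
w=viewer.grab_frame("wrist")[:,:,::-1]; s=viewer.grab_frame("scene")[:,:,::-1]; t=viewer.grab_frame("top")[:,:,::-1]
cv2.imwrite("pics/s9.png",s); cv2.imwrite("pics/t9.png",t)
L=np.vstack([w[:255,100:470],cv2.resize(t[120:290,80:370],(370,217))]); R=cv2.resize(s[130:300,150:470],(430,228),interpolation=2); z=cv2.resize(s[140:260,165:310],(430,355),interpolation=2)
o=np.zeros((590,800,3),np.uint8); o[:472,:370]=L; o[:228,370:]=R; o[230:585,370:]=z; cv2.imwrite("pics/v9.png",o)
```

```text
26.9667 [ 0.41149194 -0.06870537  0.44360237] [0.65373313 0.2443951  0.44723569]
```

View pics/v9.png

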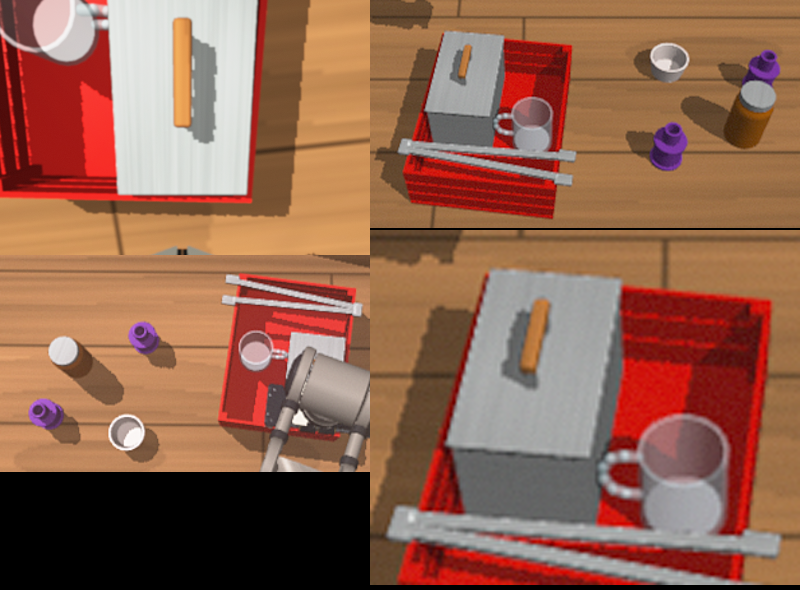

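The lid sits flush on the box, and the cup, tongs, jar and ramekin appear unmoved. The gripper is clear and at rest, so I'll check that with image differences and hand in.

Run:
```python
from h import *
from cell import ticket
a=cv2.imread("pics/scene0.png").astype(int); b=cv2.imread("pics/s9.png").astype(int); d=np.abs(a-b).max(2)
for n,(x0,y0,x1,y1) in dict(ram=(355,160,386,192),jar=(418,192,452,240),tongs=(170,234,303,267),cup=(255,205,288,236)).items(): print(n,(d[y0:y1,x0:x1]>40).mean().round(3))
print(ticket.sign_off())
```

```text
ram 0.044
jar 0.0
tongs 0.0
cup 0.0
the job is handed in; nothing more can be done
None
```

The spool is standing on the spindle, and the lid is set on the box and pressed home at both ends. I let go of everything and handed the job in at about 27 s of the 72 s allowed.

- **Spool:** I lifted it by its neck and lowered it onto the spindle. It touched down at the expected height (TCP 0.2613 m against 0.2614 m), and the picture afterwards showed it upright in the right place.
- **Lid:** I pressed it down by its handle in small steps with about 10–21 N. I then pressed each end with closed fingers. The plate top was at 0.1251 m at the near end and 0.1252 m at the far end, against 0.125 m when home. Those presses reached 23.5 N and 12.2 N.
- **Disagreement:** while I was carrying the lid, the picture suggested it drooped about 1.3° at the far end. Touching both ends did not bear that out.
- **Other objects:** comparing the scene before and after, the jar, tongs and cup showed no change. The ramekin area changed in 4% of its pixels. I put this down to the spool's shadow no longer falling there, but I did not check it further. It looked unmoved in the final picture.

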